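# Load the reference disc into the photometer track

## Task

Take the larger of the two opal reference discs from the cork pad, lay it flat on the open near end of the loading track, and from there slide it along the deck between the rails, without lifting it again, until it drops fully home into the shallow pocket. Nobody recorded where along its rails the deck was clamped, so find the pocket by feel, and be gentle: the disc chips if it is pressed or rammed hard against the track. Let go of it and leave everything else where it is.

Things in the scene. Friction and masses are not known exactly. Their poses are not given: they have to be found in the camera images.
- disc_center (a point): Centre (half-way up) of the larger disc: opal glass in a plain steel rim, 46 mm in diameter, 10 mm thick, about 80 g, lying flat on the pad at the start (its underside 6 mm above the work surface). z is its axis. It lies at one of two places on the pad, the smaller disc at the other.
- track: Fixed loading track, base 280 x 110 mm. Origin: centre of its underside, on the work surface. x: along it in the sliding direction, from the open near end to the far end; y: across; z: up. It holds a flat dark steel deck, top at z = 20 mm. A disc lying on the deck has its centre at z = 25 mm, fully home in the pocket at z = 21 mm. More than 20 N between disc and track chips the disc.
- track_load (a point): Point on the deck's top at the open near end, on the middle line (track x = -72, y = 0, z = 20 mm), where the disc's centre is to be laid; axes as the track. Here the deck is bare, without rails. The deck's near edge lies somewhere from x = -165 to -95 mm; beyond it only the base, 8 mm high, from x = -140 mm.
- track_rails (a point): Middle of the two rails, level with their tops (track x = 58, y = 0, z = 24 mm); axes as the track. The steel rails lie on the deck, 4 mm high, inner faces at y = -24.5 and +24.5 mm from track x = -25 to +140 mm; at the mouth they flare out at 0.5 rad to about y = -35 and +35 mm at x = -49 mm.
- track_search (a point): Point on the deck's top (track x = 35, y = 0, z = 20 mm). The pocket, a round hole 50 mm wide, 4 mm deep, is centred on the middle line up to 35 mm before or past it, unknown. A disc pushed slowly from behind with shut fingertips drops in by itself; the pocket's far wall then stops it and the push rises from under 1 N to several N. It then stands 6 mm above the deck.
- small_disc_center (a point): Centre of the smaller disc, the same make, 30 mm in diameter, 10 mm thick; leave it.
- jar_center (a point): Centre of a small white screw-top jar, 40 mm in diameter, 45 mm high; leave it.
- dropper_center (a point): Centre of a small amber bottle, 32 mm in diameter, 75 mm high; leave it.
- reagent_a_center (a point): Centre of a white bottle, 52 mm in diameter, 115 mm high; leave it.
- reagent_b_center (a point): Centre of another white bottle of that size; leave it.
- spatula_grip (a point): Middle of the handle of a thin 160 mm steel lab spatula lying on the work surface; leave it.

How it is judged (in metres and radians):
On the way:
1. the disc lies flat on the deck at the open near end, before the rails (x of disc_center in the frame of track between -0.1 and -0.045 m and y of disc_center in the frame of track between -0.02 and 0.02 m and z of disc_center in the frame of track between 0.0235 and 0.0265 m and angle between disc_center's own z axis and vertical below 0.06 rad), for 0.2 s.
At the end, for the whole second after the job is handed in: The larger disc rests fully home in the pocket: its centre 21 mm above the track's underside (19 to 22.5 mm), within 4 mm of the middle line, flat within 0.06 rad, let go and at rest (x of disc_center in the frame of track between -0.006 and 0.076 m and y of disc_center in the frame of track between -0.004 and 0.004 m and z of disc_center in the frame of track between 0.019 and 0.0225 m and angle between disc_center's own z axis and vertical below 0.06 rad and linear speed of disc below 0.01 m/s); the robot touches nothing.
It fails at once if the disc is pressed or rammed against the track with more than 20 N (contact force between disc and track above 20 N).
It fails at once if the disc is lifted off, or set down on, the deck beyond the open near end (more than 5 mm clear of the deck there) (x of disc_center in the frame of track between -0.03 and 0.14 m and y of disc_center in the frame of track between -0.04 and 0.04 m and z of disc_center in the frame of track between 0.03 and 0.04 m).
It fails at once if another thing is shifted by more than 20 mm (distance of any of small_disc_center, jar_center, dropper_center, reagent_a_center, reagent_b_center, spatula_grip from where it was at the start of the episode above 0.02 m).
It also fails if it takes over 59 s, if anything falls off the work surface, if the arm or the gripper's body presses on something with over 40 N, if the wrist force passes 120 N, or if a joint passes its speed limit or range.

## Robot

A 6-joint arm with a two-finger parallel gripper is mounted at the origin on the work surface. World frame = base frame: x ahead of the robot, y to its left, z up, the work surface at z = 0. Lengths are in mm, angles in rad, forces in N, time in s.
With the tool pointing down it reaches from about 250 to 775 mm from the base axis. Payload 8.9 kg.
Tool frame: the origin (TCP) lies at the very end of the fingers, on their centre line; the grasp point (between the pads) lies 19 mm behind it; z points along the fingers, y is the line along which they close (so a half turn about z gives the same grasp; the last joint's range is limited). The gripper opens to 85 mm and grips with 20 to 120 N. Pads are 22 mm wide; open, the fingers measure 114 mm over their backs; the gripper's body (76 mm by 85 mm) begins 54 mm behind the grasp point. The pads swing forward as they close: fully open they stand 13 mm farther back than shut.
Start: joints at [-1.316, 0.291, -0.153, 1.127, 0, 1.431], TCP at [201.444, -484.813, 231.305] pointing down, gripper open.
Joint ranges: [-2.52, 2.52], [-0.91, 1.74], [-1.3, 1.37], [-1.96, 2.02], [-1.52, 1.47], [-3.14, 3.14]. Speed limits (rad/s): [2.22, 2.22, 2.79, 3.14, 3.14, 3.14].

## Interface

Orientations are given as a unit quaternion [w, x, y, z].
In Python, from plant import get_obs, get_image, calibration, order, find_in, place_of gives the robot as it stands.
- The arm moves only by the shell command python3 -m handwheel 'ROWS' [FORCE]. ROWS is a JSON object of lists of equal length, an entry for each row: "gripper": the finger opening in m, from 0 to 0.0854; "dp": the shift along the world's x, y, z in m, a list of three; "angular": the turn, a rotation vector about the world's x, y, z in rad, a list of three. In form: {"gripper": [gripper, ...], "dp": [[x, y, z], ...], "angular": [[rx, ry, rz], ...]}. A call has 1 to 12 rows; each row shifts and turns the commanded pose from where the row before left it; what a row does not reach is not made up. A row lasts 1/8 s, in which the tool goes at most 62.5 mm and 10.7 degrees, less where a joint would pass 70% of its speed; a pose out of reach is approached as far as the arm can. A call with a gripper value outside its range is refused whole. The fingers move at their own pace and stop on an object; FORCE is the grip in N (left out, the last holds). Time passes only in rows, so rows that do not move let the fingers close. It gives the time, the measured TCP pose, the force, the opening and the grip force at its end, in the units of the state.
- get_obs(): the state, without advancing time (a new reading comes with each control period).
- get_image(name): name is "side" or "top" or "wrist"; returns the picture (400x640x3 uint8, red, green, blue); there is no depth.
- calibration(name): a dict with "fx", "fy", "cx", "cy" (pixels), "D" ([k1, k2, p1, p2, k3] as OpenCV has them; the pictures are not rectified), "rvec" (rotation vector, rad) and "tvec" (3), from world to camera coordinates, as OpenCV has them. Camera axes: x right, y down, z forward; pixel columns grow to the right and rows downward; lengths in mm; the calibration is good to about 2 mm. A picture is of the moment at which its call begins: read the wrist's pose just before it. calibration takes no time and is no camera call; for the wrist camera it gives the pose at the moment of the call.
- order.sign_off(): hands the job in; it is judged then, once.
Trained networks look in the newest picture that a camera, given by its name, has taken for a name from the list of things; names that differ only in an ending like _2 or _b are one class to them, and where a whole thing is asked for, a point or a joint stands for the part that bears it (a point fixed in the world has none). Each returns a list of dicts, best first, with "score" (0 to 1); they miss things now and then, are a little off and sometimes report something else, mostly with a low value. They report only what shows in the picture. A call takes as long as a camera call.
- find_in(thing, camera): "position" ([x, y, z] in mm, in the coordinates of the camera as it stood for that picture, good to about 4 mm: the middle of the surface that is visible of it).
- place_of(thing, camera): "position" ([x, y, z] in mm, in the coordinates of the camera as it stood for that picture, good to about 4 mm: a listed point, or the origin of a listed thing).
The state is a dict: "time": time; "joints": joint angles; "joint_velocities": joint speeds; "joint_torque": joint torques, N m; "tool_pos": TCP position; "orientation": TCP orientation; "ft_force": force on the tool from outside, world axes, zero at the start; "wrist_torque": the same for the moment, N m; "grip_width": finger opening in mm; "grasp_force": force on a finger pad.
Only numpy, scipy, OpenCV 4.12 (cv2) and the standard library are available. Lean on these libraries where they do the work, as an engineer would, in place of code of your own. Each camera call takes 0.05 s, during which the arm holds its last target. There are 200 camera calls.

## Working session

There is one attempt and no reset: what is moved stays moved. The work goes in short steps, Python scripts to look and compute and a shell command to move; the robot and the scene stay as the last step left them, time stands still between calls to the robot, and variables do not carry over. Pictures are saved under pics/ and viewed, at most 10 in all, crops included, and the job is handed in when it is done.

```bash
mkdir -p pics; cat > h.py <<'E'
import numpy as np, cv2
from plant import *
def cam(n):
    c=calibration(n); K=np.array([[c["fx"],0,c["cx"]],[0,c["fy"],c["cy"]],[0,0,1.]])
    R=cv2.Rodrigues(np.array(c["rvec"],float))[0]; return K,np.array(c["D"],float),R,np.array(c["tvec"],float).ravel()
def toworld(p,c): return c[2].T@(np.array(p)-c[3])
def proj(P,c): return cv2.projectPoints(np.array(P,float).reshape(-1,3),cv2.Rodrigues(c[2])[0],c[3],c[0],c[1])[0].reshape(-1,2)
def ray(px,c,z):
    u=cv2.undistortPoints(np.array(px,float).reshape(-1,1,2),c[0],c[1]).reshape(-1,2)
    d=np.c_[u,np.ones(len(u))]@c[2]; o=-c[2].T@c[3]
    return o+d*((z-o[2])/d[:,2])[:,None]
def snap(n,f):
    c=cam(n); im=get_image(n); cv2.imwrite("pics/"+f,im[:,:,::-1]); return im,c
E
python3 - <<'E'
from h import *
np.set_printoptions(precision=1,suppress=True)
for n in ["top","side"]:
    im,c=snap(n,n+"0.png")
    for t in ["disc_center","small_disc_center","track","track_load","track_rails","track_search","jar_center","dropper_center","reagent_a_center","spatula_grip"]:
        for r in place_of(t,n)[:2]:
            w=toworld(r["position"],c); print(n,t,round(r["score"],2),w,proj(w,c)[0])
E
```

```text
top disc_center 0.56 [532.8 304.2  13.5] [198.2 201.4]
top disc_center 0.4 [529.8 191.3  10. ] [236.8 202.5]
top small_disc_center 0.49 [533.6 192.4  10.4] [236.4 201.2]
top track 0.66 [ 581.2 -107.3   -0.9] [337.9 185.6]
top track_load 0.86 [ 506.  -111.    19.4] [339.6 210.6]
top track_rails 0.27 [ 535.8 -429.9   58.1] [452.7 199.7]
top track_search 0.9 [ 616.1 -104.9   20.3] [337.4 173.1]
top jar_center 0.57 [375.9  83.2  24.4] [272.5 255.5]
top dropper_center 0.61 [723.2 120.2  37. ] [260.3 135.7]
top reagent_a_center 0.58 [ 535.1 -429.2   62. ] [453.  199.9]
top spatula_grip 0.76 [ 355.6 -360.     3.2] [424.  262.1]
side disc_center 0.81 [539.8 301.8  11.8] [268.6 356.4]
side small_disc_center 0.8 [539.9 188.   11.9] [287.9 303.6]
side track 0.67 [ 579.7 -108.2    0.1] [304.6 215.6]
side track_load 0.55 [ 505.4 -114.2   16.7] [335.4 212.7]
side track_load 0.46 [ 579.9 -111.2   -0.5] [304.8 215.1]
side track_rails 0.91 [ 641.7 -104.4   22.3] [279.4 205.4]
side track_rails 0.54 [379.4  88.   28.5] [383.  273.7]
side track_search 0.74 [ 615.5 -107.6   20.4] [290.2 206.8]
side track_search 0.71 [ 510.9 -114.5   15.6] [333.1 212.7]
side jar_center 0.65 [383.1  87.6  25.2] [380.9 274.6]
side dropper_center 0.97 [720.1 117.8  34.6] [209.7 253.7]
side reagent_a_center 0.9 [ 542.9 -433.8   62.4] [341.5 141.5]
side spatula_grip 0.51 [ 350.4 -362.2    1.1] [402.3 177.9]
```

View pics/top0.png

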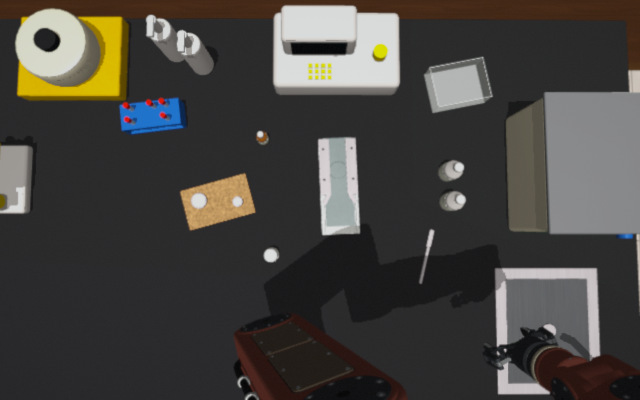

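View pics/side0.png

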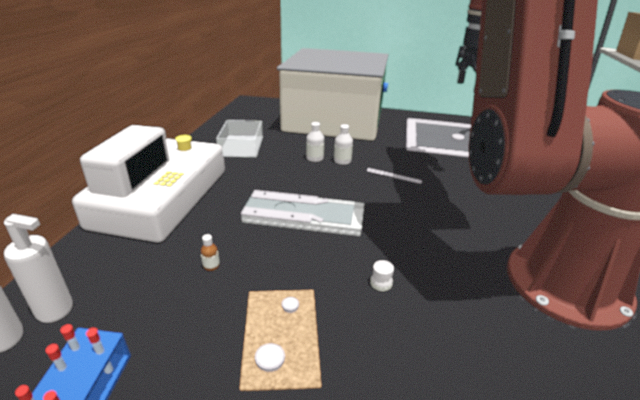

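The top picture shows the larger disc at about (198,201), the smaller at (237,201), the track between (338,138) and (340,233) with a faint pocket circle near (338,170). The side view agrees, with the larger disc at (269,356). I'll go over the track first for a wrist view.

```bash
python3 -c "
from h import *
o=get_obs();print(o['orientation'],o['tool_pos'],o['grip_width']);c=cam('wrist');print(c[0],-c[2].T@c[3]);print(c[2])"
python3 -m handwheel '{"gripper":[0.0854,0.0854,0.0854,0.0854,0.0854,0.0854,0.0854,0.0854,0.0854,0.0854],"dp":[[0.03,0.04,0.02],[0.03,0.04,0.02],[0.03,0.04,0.02],[0.03,0.04,0.02],[0.03,0.04,0.01],[0.03,0.04,0.01],[0.03,0.04,0],[0.03,0.04,0],[0.03,0.035,0],[0,0,0]],"angular":[[0,0,0],[0,0,0],[0,0,0],[0,0,0],[0,0,0],[0,0,0],[0,0,0],[0,0,0],[0,0,0],[0,0,0]]}' 40
python3 - <<'E'
from h import *
np.set_printoptions(precision=1,suppress=True)
im,c=snap("wrist","w1.png")
for t in ["track","track_load","track_rails","track_search"]:
    for r in place_of(t,"wrist")[:2]:
        w=toworld(r["position"],c); print(t,round(r["score"],2),w,proj(w,c)[0])
E
```

```text
[1.04861515e-05 9.80678568e-01 1.95626039e-01 7.49491445e-06] [ 201.44077165 -484.82822818  231.31013685] 85.18153548621044
[[320.54661399   0.         320.05838669]
 [  0.         320.54661399 200.80613848]
 [  0.           0.           1.        ]] [ 263.04570456 -457.84115802  372.79220897]
[[ 3.83338337e-01 -9.23607563e-01  8.88138623e-04]
 [-8.91305247e-01 -3.69679005e-01  2.62511694e-01]
 [-2.42129460e-01 -1.01422399e-01 -9.64928402e-01]]
time: 2.35
tool_pos: [472.7, -127.6, 331.1]
orientation: [-0.0, 0.98, 0.198, 0.0]
ft_force: [0.2, 0.3, -0.9]
grip_width: 85.5
grasp_force: 0.0
track 0.63 [ 582.1 -106.9   -3.9] [337.3  82.9]
track_load 0.64 [ 508.  -111.7   17.1] [320.1 134.9]
track_rails 0.69 [ 639.8 -106.    25.9] [356.1  36.1]
track_search 0.77 [ 614.2 -107.5   21.1] [348.6  57.3]
track_search 0.42 [ 508.2 -112.4   19.6] [320.6 135.1]
```

View pics/w1.png

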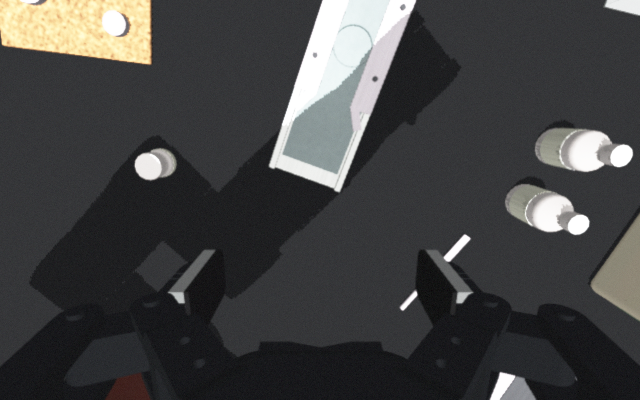

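The wrist picture shows the near end corners of the track at (272,165) and (340,189), and a pocket outline centred near (352,45). I'll localise these.

```bash
python3 - <<'E'
from h import *
np.set_printoptions(precision=1,suppress=True)
c=cam("wrist")
print(ray([[352,45]],c,20)); 
for z in (0,8,20): print(z,ray([[272,165],[340,189],[326,0],[415,0]],c,z))
for yaw in (.03,.05,.07):
  R=np.array([[np.cos(yaw),-np.sin(yaw)],[np.sin(yaw),np.cos(yaw)]])
  P=[[*(R@[x,y]+[580,-107.5]),z] for x,y,z in [(-140,55,8),(-140,-55,8),(140,55,8),(140,-55,8)]]
  print(yaw,proj(P,c).tolist())
im=cv2.imread("pics/w1.png")[0:200,240:440]; cv2.imwrite("pics/w1c.png",cv2.resize(im,None,fx=3,fy=3,interpolation=cv2.INTER_CUBIC))
im=cv2.imread("pics/top0.png")[125:245,300:380]; cv2.imwrite("pics/t0c.png",cv2.resize(im,None,fx=5,fy=5,interpolation=cv2.INTER_CUBIC))
E
```

```text
[[ 627.8 -109.6   20. ]]
0 [[ 437.5  -66.4    0. ]
 [ 442.4 -174.2    0. ]
 [ 668.5  -56.5    0. ]
 [ 713.2 -164.1    0. ]]
8 [[ 439.1  -67.     8. ]
 [ 444.  -173.     8. ]
 [ 666.2  -57.3    8. ]
 [ 710.1 -163.1    8. ]]
20 [[ 441.5  -68.    20. ]
 [ 446.3 -171.2   20. ]
 [ 662.7  -58.5   20. ]
 [ 705.5 -161.6   20. ]]
0.03 [[265.1963539167467, 162.72240821238333], [335.51017484076306, 188.78730464316752], [335.5472599162471, -46.48661002343749], [415.6670910998439, -10.936281180188757]]
0.05 [[266.8002104828335, 164.086963146835], [337.5320047844141, 188.7429991644756], [333.13313140681413, -46.42651024188194], [414.0258323851101, -12.714369380236718]]
0.07 [[268.4262950028025, 165.4175964531375], [339.5532723794192, 188.6592974334467], [330.7202959859925, -46.31028695878746], [412.3467928411325, -14.45648104338369]]
```

View pics/w1c.png

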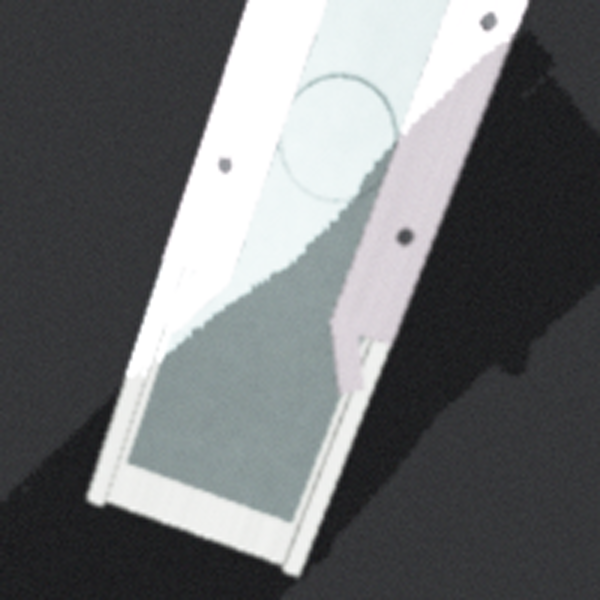

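```bash
python3 -m handwheel '{"gripper":[0.0854,0.0854,0.0854,0.0854,0.0854,0.0854,0.0854,0.0854,0.0854,0.0854],"dp":[[0,0.05,0],[0,0.05,0],[0,0.05,0],[0,0.05,0],[0,0.05,-0.02],[0.001,0.05,-0.03],[0.002,0.05,-0.03],[0.002,0.05,-0.03],[0.002,0.028,-0.021],[0,0,0]],"angular":[[0,0,-0.05],[0,0,-0.05],[0,0,-0.05],[0,0,-0.05],[0,0,-0.05],[0,0,-0.05],[0,0,-0.05],[0,0,0],[0,0,0],[0,0,0]]}' 40
python3 - <<'E'
from h import *
np.set_printoptions(precision=1,suppress=True)
im,c=snap("wrist","w2.png")
for t in ["disc_center","small_disc_center"]:
    for r in place_of(t,"wrist")[:2]:
        w=toworld(r["position"],c); print(t,round(r["score"],2),w,proj(w,c)[0])
g=cv2.medianBlur(cv2.cvtColor(im,cv2.COLOR_RGB2GRAY),3)
for q in (cv2.HoughCircles(g,cv2.HOUGH_GRADIENT,1,40,param1=120,param2=25,minRadius=15,maxRadius=70),):
  if q is not None:
    for a in q[0][:5]: print(a,ray([a[:2]],c,16))
E
```

```text
time: 3.85
tool_pos: [492.6, 196.3, 199.1]
orientation: [-0.044, 0.995, 0.094, -0.006]
ft_force: [-0.7, -0.1, -0.2]
grip_width: 85.3
grasp_force: 0.0
disc_center 0.86 [534.1 308.6   9.8] [237.5 118.2]
small_disc_center 0.73 [534.5 190.    8.6] [351.4 140.5]
[239.5 115.5  24.6] [[537.6 304.9  16. ]]
[357.5 146.5  33.8] [[530.4 183.   16. ]]
[416.5 310.5  16. ] [[364.2  78.2  16. ]]
```

View pics/w2.png

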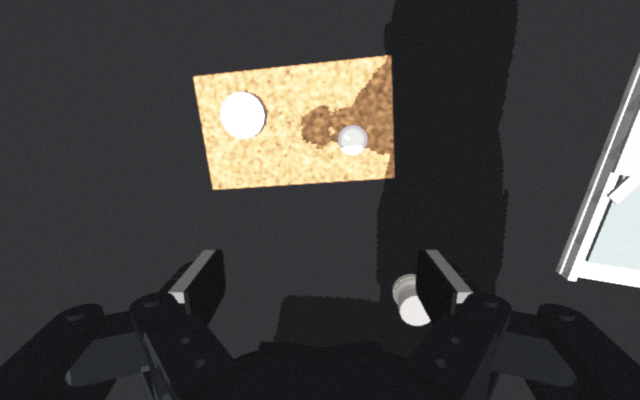

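The picture shows the larger disc at (243,115), the smaller at (352,140). The arm lagged (joint-speed limited), so I'll let it settle and read the pose.

```bash
python3 -m handwheel '{"gripper":[0.0854],"dp":[[0,0,0]],"angular":[[0,0,0]]}' 40
python3 - <<'E'
from h import *
from scipy.spatial.transform import Rotation as Ro
np.set_printoptions(precision=3,suppress=True)
o=get_obs();q=o["orientation"];R=Ro.from_quat([q[1],q[2],q[3],q[0]])
for yaw in (0.048,): 
  T=Ro.from_matrix(np.array([[np.cos(yaw),np.sin(yaw),0],[np.sin(yaw),-np.cos(yaw),0],[0,0,-1.]]))
  print((T*R.inv()).as_rotvec(),o["tool_pos"],np.array(o["joints"]),np.array(o["joint_velocities"]))
im,c=snap("wrist","w3.png")
for t in ["disc_center"]:
    for r in place_of(t,"wrist")[:2]:
        w=toworld(r["position"],c); print(t,round(r["score"],2),w,proj(w,c)[0])
g=cv2.cvtColor(im,cv2.COLOR_RGB2HSV); m=((g[:,:,1]<50)&(g[:,:,2]>130)).astype(np.uint8); m[230:]=0; m[:,420:]=0
n,l,s,ce=cv2.connectedComponentsWithStats(m)
for i in range(1,n):
  if s[i,4]>200: print(s[i],ce[i],ray([ce[i]],c,15))
E
```

```text
time: 4.12
tool_pos: [493.9, 196.5, 201.5]
orientation: [-0.044, 0.995, 0.094, -0.004]
ft_force: [-0.4, -0.5, 0.2]
grip_width: 85.5
grasp_force: 0.0
[-0.087 -0.01  -0.14 ] [493.929 196.533 201.502] [ 0.187  0.314 -0.205  1.052  0.088  3.141] [ 0.002  0.004 -0.004 -0.003  0.001  0.001]
disc_center 0.71 [540.675 305.157  11.604] [241.895 114.524]
[ 221   94   46   50 1710] [243.025 117.134] [[538.567 302.591  15.   ]]
[338 127  29  31 710] [351.901 141.714] [[535.776 189.637  15.   ]]
```

```bash
python3 -m handwheel '{"gripper":[0.0854,0.0854,0.0854,0.0854,0.0854,0.0854,0.0854,0.0854,0.0854,0.0854,0.0854,0.0854],"dp":[[0,0,0],[0.005,0.01,-0.005],[0.005,0.01,-0.005],[0.005,0.01,-0.005],[0.005,0.01,-0.01],[0.005,0.01,-0.01],[0.005,0.01,-0.01],[0.005,0.015,-0.01],[0.005,0.015,-0.01],[0.0046,0.0165,-0.01],[0,0,-0.01],[0,0,0]],"angular":[[-0.087,-0.01,0],[0,0,0.143],[0,0,0.143],[0,0,0.143],[0,0,0.143],[0,0,0.143],[0,0,0.143],[0,0,0.143],[0,0,0.143],[0,0,0.143],[0,0,0.143],[0,0,0]]}' 40
cat > st.py <<'E'
from h import *
from scipy.spatial.transform import Rotation as Ro
np.set_printoptions(precision=3,suppress=True)
def tilt(yaw):
  o=get_obs();q=o["orientation"];R=Ro.from_quat([q[1],q[2],q[3],q[0]])
  T=Ro.from_matrix(np.array([[np.cos(yaw),np.sin(yaw),0],[np.sin(yaw),-np.cos(yaw),0],[0,0,-1.]]))
  print("rot",(T*R.inv()).as_rotvec(),np.array(o["tool_pos"]),"F",np.array(o["ft_force"]),"j",np.array(o["joints"]))
E
python3 - <<'E'
from st import *
tilt(1.62)
im,c=snap("wrist","w4.png")
for r in place_of("disc_center","wrist")[:2]:
        w=toworld(r["position"],c); print(round(r["score"],2),w,proj(w,c)[0])
E
```

```text
time: 5.72
tool_pos: [540.4, 289.9, 115.0]
orientation: [-0.002, 0.683, 0.731, -0.008]
ft_force: [0.8, -0.2, 0.5]
grip_width: 85.1
grasp_force: 0.0
rot [ 0.01  -0.013 -0.018] [540.417 289.912 114.969] F [ 0.827 -0.155  0.451] j [ 0.375  0.551 -0.065  0.971 -0.004  1.879]
0.98 [537.91  304.58   10.601] [319.419 182.402]
```

View pics/w4.png

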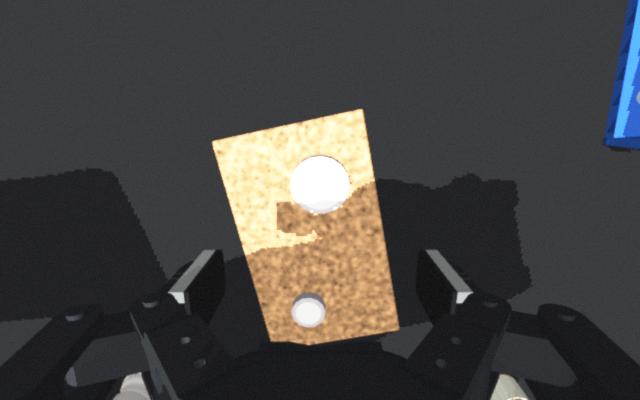

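The larger disc is at (320,184), the smaller at (309,312), clear of the fingers. Going down.

```bash
python3 -m handwheel '{"gripper":[0.0854,0.0854,0.0854,0.08,0.075,0.07,0.07,0.07],"dp":[[-0.0024,0.0145,0],[0,0,-0.02],[0,0,-0.02],[0,0,-0.02],[0,0,-0.02],[0,0,-0.015],[0,0,0],[0,0,0]],"angular":[[0.01,-0.013,-0.018],[0,0,0],[0,0,0],[0,0,0],[0,0,0],[0,0,0],[0,0,0],[0,0,0]]}' 20
python3 -c "
from st import *
tilt(1.62)"
```

```text
time: 6.82
tool_pos: [539.0, 304.7, 21.2]
orientation: [0.0, 0.689, 0.724, 0.001]
ft_force: [0.0, -0.7, 1.7]
grip_width: 70.3
grasp_force: 0.0
rot [-0.001  0.002 -0.   ] [538.989 304.739  21.188] F [ 0.048 -0.665  1.702] j [ 0.396  0.646 -0.173  0.75   0.001  1.917]
```

```bash
python3 -m handwheel '{"gripper":[0.06,0.056,0.053,0.053,0.053,0.053],"dp":[[-0.001,0,-0.008],[0,0,-0.006],[0,0,-0.002],[0,0,-0.002],[0,0,0],[0,0,0]],"angular":[[0,0,0],[0,0,0],[0,0,0],[0,0,0],[0,0,0],[0,0,0]]}' 20
python3 -c "
from st import *
tilt(1.62)"
```

```text
time: 7.58
tool_pos: [537.5, 304.6, 2.5]
orientation: [-0.0, 0.689, 0.725, 0.001]
ft_force: [-1.7, 0.4, 1.9]
grip_width: 53.1
grasp_force: 1.1
rot [-0.001  0.001 -0.001] [537.506 304.593   2.524] F [-1.693  0.388  1.893] j [ 0.397  0.667 -0.191  0.712  0.001  1.917]
```

```bash
python3 -m handwheel '{"gripper":[0.048,0.044,0.04,0.04,0.04],"dp":[[0,0,0],[0,0,0],[0,0,0],[0,0,0],[0,0,0]],"angular":[[0,0,0],[0,0,0],[0,0,0],[0,0,0],[0,0,0]]}' 30
python3 -m handwheel '{"gripper":[0.04,0.04,0.04,0.04],"dp":[[0,0,0.01],[0,0,0.025],[0,0,0.04],[0,0,0.04]],"angular":[[0,0,0],[0,0,0],[0,0,0],[0,0,0]]}' 30
python3 - <<'E'
from st import *
tilt(1.62)
im,c=snap("wrist","w5.png")
for r in place_of("disc_center","wrist")[:2]:
        w=toworld(r["position"],c); print(round(r["score"],2),w,proj(w,c)[0])
E
```

```text
time: 8.2
tool_pos: [538.4, 305.1, 4.0]
orientation: [0.0, 0.689, 0.725, 0.002]
ft_force: [-1.7, 0.1, 13.7]
grip_width: 44.5
grasp_force: 34.9
time: 8.7
tool_pos: [537.2, 304.4, 118.5]
orientation: [-0.0, 0.689, 0.725, 0.0]
ft_force: [0.7, 0.7, -0.8]
grip_width: 44.2
grasp_force: 31.0
rot [-0.001  0.    -0.001] [537.195 304.394 118.545] F [ 0.73   0.654 -0.847] j [ 0.397  0.542 -0.07   0.958  0.001  1.917]
0.83 [534.861 302.79  125.452] [314.216 268.965]
```

View pics/w5.png

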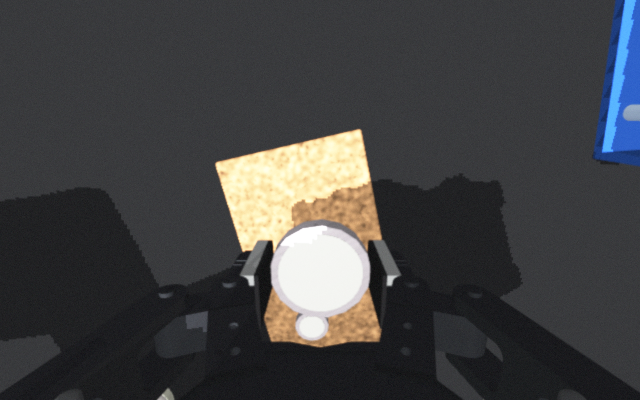

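The disc is held flat, centred at (320,269) between the pads; the smaller one remains at (312,326). On to the track.

```bash
python3 -m handwheel '{"gripper":[0.04,0.04,0.04,0.04,0.04,0.04,0.04,0.04,0.04,0.04,0.04,0.04],"dp":[[-0.002,-0.02,0.01],[-0.003,-0.04,0.01],[-0.003,-0.042,0.01],[-0.003,-0.042,0.002],[-0.003,-0.042,0],[-0.003,-0.042,0],[-0.003,-0.042,0],[-0.003,-0.042,0],[-0.003,-0.042,0],[-0.002,-0.04,0],[-0.001,-0.02,0],[0,0,0]],"angular":[[0,0,0],[0,0,0],[0,0,0],[0,0,0],[0,0,0],[0,0,0],[0,0,0],[0,0,0],[0,0,0],[0,0,0],[0,0,0],[0,0,0]]}' 30
python3 - <<'E'
from st import *
tilt(1.62)
im,c=snap("wrist","w6.png")
for t in ["track","track_load","track_rails","track_search","disc_center"]:
    for r in place_of(t,"wrist")[:2]:
        w=toworld(r["position"],c); print(t,round(r["score"],2),w,proj(w,c)[0])
E
```

```text
time: 10.3
tool_pos: [507.6, -110.5, 149.0]
orientation: [-0.001, 0.69, 0.724, 0.0]
ft_force: [-0.5, 0.5, -1.1]
grip_width: 44.6
grasp_force: 31.1
rot [-0.001 -0.     0.001] [ 507.649 -110.486  148.96 ] F [-0.476  0.522 -1.062] j [-0.356  0.343 -0.307  0.922  0.001  1.167]
track 0.63 [ 583.744 -111.762    0.493] [400.967 194.376]
track_load 0.74 [ 508.461 -109.987   18.987] [320.517 193.586]
track_rails 0.7 [ 640.459 -108.963   24.133] [473.381 200.922]
track_search 0.86 [ 613.208 -106.422   21.828] [441.512 195.957]
disc_center 0.76 [ 505.902 -112.858  155.593] [315.314 270.245]
```

View pics/w6.png

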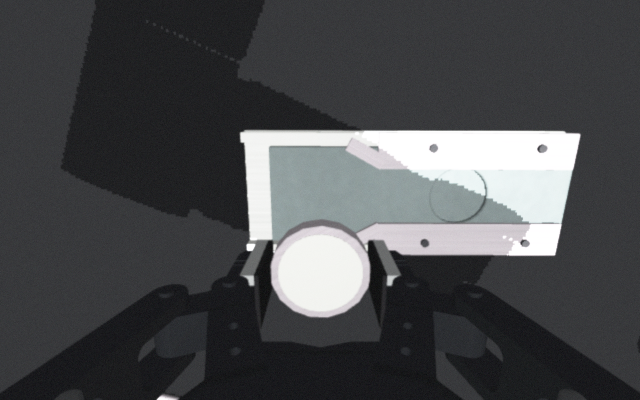

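The picture shows the rails' inner edges at rows 169 and 223, pocket outline centred near (458,195), deck's near edge at column 271.

```bash
python3 - <<'E'
from st import *
c=cam("wrist")
print(ray([[405,169.5],[570,169.5],[380,223],[558,223]],c,24))
print(ray([[458,195],[430,195],[487,195],[271,147],[272,239]],c,20)[:,:2])
print(ray([[375,139],[345,151],[378,222]],c,24))
yaw=.05;x0,y0=581,-109.5
for x,y in [(-72,0),(-25,24.5),(-25,-24.5),(140,24.5),(140,-24.5)]:
  print(x,y,proj([[x0+x*np.cos(yaw)-y*np.sin(yaw),y0+x*np.sin(yaw)+y*np.cos(yaw),24]],c)[0])
E
```

```text
[[ 579.169  -82.38    24.   ]
 [ 718.664  -75.16    24.   ]
 [ 562.916 -130.809   24.   ]
 [ 720.237 -122.878   24.   ]]
[[ 629.28  -102.989]
 [ 604.81  -104.239]
 [ 654.667 -101.692]
 [ 465.821  -69.807]
 [ 467.649 -152.365]]
[[ 551.52   -58.5     24.   ]
 [ 527.634  -69.535   24.   ]
 [ 561.065 -129.973   24.   ]]
-72 0 [319.945 200.599]
-25 24.5 [375.722 172.606]
-25 -24.5 [373.119 227.413]
140 24.5 [570.222 172.911]
140 -24.5 [558.87  227.461]
```

```bash
python3 -m handwheel '{"gripper":[0.04,0.04,0.04,0.04,0.04,0.04,0.04],"dp":[[0,0,-0.03],[0,0,-0.035],[0,0,-0.03],[0,0,-0.02],[0,0,-0.009],[0,0,0],[0,0,0]],"angular":[[0,0,0],[0,0,0],[0,0,0],[0,0,0],[0,0,0],[0,0,0],[0,0,0]]}' 30
python3 -m handwheel '{"gripper":[0.04,0.04,0.04,0.04,0.04,0.04],"dp":[[0,0,-0.001],[0,0,-0.001],[0,0,-0.001],[0,0,-0.001],[0,0,-0.0005],[0,0,0]],"angular":[[0,0,0],[0,0,0],[0,0,0],[0,0,0],[0,0,0],[0,0,0]]}' 30
python3 -c "
from st import *
tilt(1.62)"
```

```text
time: 11.48
tool_pos: [509.1, -109.5, 26.2]
orientation: [0.001, 0.689, 0.725, 0.001]
ft_force: [-0.5, -0.4, -0.7]
grip_width: 44.5
grasp_force: 31.1
time: 12.22
tool_pos: [508.4, -109.4, 20.8]
orientation: [-0.0, 0.689, 0.725, 0.001]
ft_force: [-0.0, -0.3, -0.2]
grip_width: 44.6
grasp_force: 31.1
rot [-0.001  0.001 -0.001] [ 508.387 -109.431   20.809] F [-0.04  -0.341 -0.156] j [-0.353  0.5   -0.459  0.612  0.001  1.167]
```

Continue down in half-millimetre steps, checking force.

```bash
python3 -m handwheel '{"gripper":[0.04,0.04,0.04,0.04],"dp":[[0,0,-0.0005],[0,0,-0.0005],[0,0,-0.0005],[0,0,0]],"angular":[[0,0,0],[0,0,0],[0,0,0],[0,0,0]]}' 30
python3 -m handwheel '{"gripper":[0.04,0.04,0.04],"dp":[[0,0,-0.0005],[0,0,-0.0005],[0,0,0]],"angular":[[0,0,0],[0,0,0],[0,0,0]]}' 30
```

```text
time: 12.72
tool_pos: [508.4, -109.4, 19.3]
orientation: [-0.0, 0.689, 0.725, 0.001]
ft_force: [0.0, -0.1, -0.3]
grip_width: 44.4
grasp_force: 31.1
time: 13.1
tool_pos: [508.4, -109.4, 18.3]
orientation: [-0.0, 0.689, 0.725, 0.001]
ft_force: [0.2, -0.0, -0.1]
grip_width: 44.3
grasp_force: 31.1
```

```bash
python3 -m handwheel '{"gripper":[0.04,0.04],"dp":[[0,0,-0.0004],[0,0,0]],"angular":[[0,0,0],[0,0,0]]}' 30
python3 -m handwheel '{"gripper":[0.04,0.04],"dp":[[0,0,-0.0004],[0,0,0]],"angular":[[0,0,0],[0,0,0]]}' 30
python3 -m handwheel '{"gripper":[0.04,0.04],"dp":[[0,0,-0.0003],[0,0,0]],"angular":[[0,0,0],[0,0,0]]}' 30
```

```text
time: 13.35
tool_pos: [508.5, -109.5, 18.1]
orientation: [-0.0, 0.689, 0.725, 0.001]
ft_force: [0.4, 0.4, 0.9]
grip_width: 44.5
grasp_force: 31.9
time: 13.6
tool_pos: [508.5, -109.5, 18.0]
orientation: [0.0, 0.689, 0.725, 0.001]
ft_force: [-1.7, 0.3, 6.1]
grip_width: 44.3
grasp_force: 35.0
time: 13.85
tool_pos: [508.5, -109.5, 18.0]
orientation: [0.0, 0.689, 0.725, 0.001]
ft_force: [-2.2, -0.4, 10.9]
grip_width: 44.7
grasp_force: 37.3
```

Contact at TCP z = 18.0. Relieve, then open.

```bash
python3 -m handwheel '{"gripper":[0.04,0.05,0.055,0.06,0.06],"dp":[[0,0,0.0006],[0,0,0],[0,0,0],[0,0,0],[0,0,0]],"angular":[[0,0,0],[0,0,0],[0,0,0],[0,0,0],[0,0,0]]}' 30
python3 -m handwheel '{"gripper":[0.065,0.065,0.065,0.065,0.065,0.065],"dp":[[0,0,0.005],[0,0,0.02],[0,0,0.03],[0,0,0.04],[0,0,0.005],[0,0,0]],"angular":[[0,0,0],[0,0,0],[0,0,0],[0,0,0],[0,0,0],[0,0,0]]}' 30
python3 - <<'E'
from st import *
tilt(1.62)
im,c=snap("wrist","w7.png")
for r in place_of("disc_center","wrist")[:2]:
        w=toworld(r["position"],c); print(round(r["score"],2),w,proj(w,c)[0])
E
```

```text
time: 14.48
tool_pos: [508.4, -109.4, 17.8]
orientation: [-0.0, 0.689, 0.725, 0.001]
ft_force: [-0.5, 0.3, 0.1]
grip_width: 59.9
grasp_force: 0.0
time: 15.22
tool_pos: [508.5, -109.5, 118.0]
orientation: [0.0, 0.689, 0.725, 0.001]
ft_force: [-0.1, -0.2, 0.6]
grip_width: 65.2
grasp_force: 0.0
rot [-0.001  0.001 -0.001] [ 508.525 -109.477  118.01 ] F [-0.063 -0.209  0.552] j [-0.353  0.374 -0.351  0.844  0.001  1.167]
0.89 [ 508.971 -109.423   22.542] [319.928 204.837]
```

View pics/w7.png

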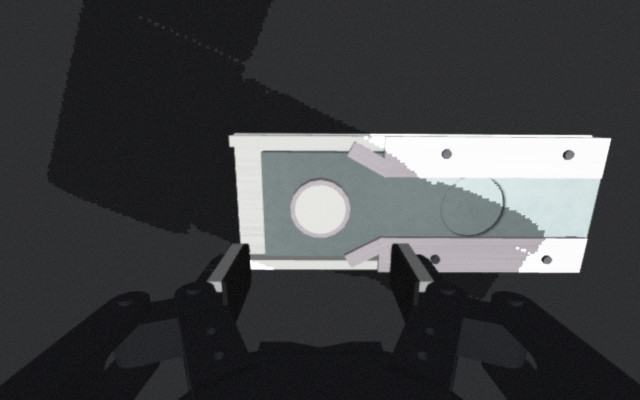

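The disc lies flat at (320,209) before the flares, on the rails' middle row (~207); pocket around (474,207). Now shut the fingers and go down behind it.

```bash
python3 -m handwheel '{"gripper":[0.03,0,0,0,0,0,0,0,0,0],"dp":[[-0.02,-0.001,0],[-0.025,-0.001,0],[0,0,0],[0,0,0],[0,0,-0.02],[0,0,-0.03],[0,0,-0.03],[0,0,-0.01],[0,0,-0.0055],[0,0,0]],"angular":[[0,0,0],[0,0,0],[0,0,0],[0,0,0],[0,0,0],[0,0,0],[0,0,0],[0,0,0],[0,0,0],[0,0,0]]}' 20
python3 -c "
from st import *
tilt(1.62)"
```

```text
time: 16.58
tool_pos: [464.0, -111.6, 22.7]
orientation: [0.0, 0.689, 0.725, 0.001]
ft_force: [0.2, -0.4, 0.2]
grip_width: 0.1
grasp_force: 0.0
rot [-0.001  0.001 -0.001] [ 463.961 -111.577   22.735] F [ 0.234 -0.37   0.247] j [-0.39   0.435 -0.573  0.562  0.001  1.13 ]
```

```bash
python3 -m handwheel '{"gripper":[0,0,0,0,0,0,0,0,0,0,0,0],"dp":[[0.0025,0.0001,0],[0.0025,0.0001,0],[0.0025,0.0001,0],[0.0025,0.0002,0],[0.0025,0.0001,0],[0.0025,0.0001,0],[0.0025,0.0001,0],[0.0025,0.0002,0],[0.0025,0.0001,0],[0.0025,0.0001,0],[0.0025,0.0001,0],[0.0025,0.0002,0]],"angular":[[0,0,0],[0,0,0],[0,0,0],[0,0,0],[0,0,0],[0,0,0],[0,0,0],[0,0,0],[0,0,0],[0,0,0],[0,0,0],[0,0,0]]}'
python3 - <<'E'
from st import *
im,c=snap("wrist","w8.png")
for r in place_of("disc_center","wrist")[:2]:
        w=toworld(r["position"],c); print(round(r["score"],2),w,proj(w,c)[0])
E
```

```text
time: 18.08
tool_pos: [493.6, -109.9, 22.4]
orientation: [-0.0, 0.689, 0.725, 0.001]
ft_force: [-0.8, -0.2, -0.2]
grip_width: 0.0
grasp_force: 0.4
0.94 [ 528.033 -108.875   25.2  ] [391.978 263.235]
```

View pics/w8.png

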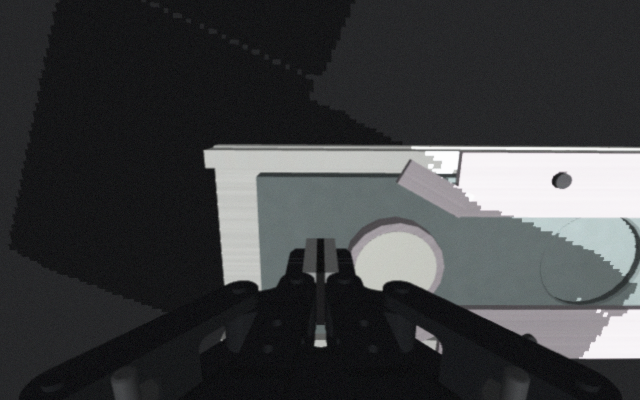

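The disc, at (396,265), is pushed by the shut tips along the middle of the rails (rows 217 to 305); pocket at (590,258), about 99 mm ahead.

```bash
python3 -m handwheel '{"gripper":[0,0,0,0,0,0,0,0,0,0,0,0],"dp":[[0.0025,0.0001,0],[0.0025,0.0001,0],[0.0025,0.0001,0],[0.0025,0.0002,0],[0.0025,0.0001,0],[0.0025,0.0001,0],[0.0025,0.0001,0],[0.0025,0.0002,0],[0.0025,0.0001,0],[0.0025,0.0001,0],[0.0025,0.0001,0],[0.0025,0.0002,0]],"angular":[[0,0,0],[0,0,0],[0,0,0],[0,0,0],[0,0,0],[0,0,0],[0,0,0],[0,0,0],[0,0,0],[0,0,0],[0,0,0],[0,0,0]]}'
```

```text
time: 19.68
tool_pos: [523.6, -108.4, 22.3]
orientation: [-0.0, 0.689, 0.725, 0.001]
ft_force: [0.1, 0.4, 0.2]
grip_width: -0.1
grasp_force: 0.2
```

```bash
python3 -m handwheel '{"gripper":[0,0,0,0,0,0,0,0,0,0,0,0],"dp":[[0.0025,0.0001,0],[0.0025,0.0001,0],[0.0025,0.0001,0],[0.0025,0.0002,0],[0.0025,0.0001,0],[0.0025,0.0001,0],[0.0025,0.0001,0],[0.0025,0.0002,0],[0.0025,0.0001,0],[0.0025,0.0001,0],[0.0025,0.0001,0],[0.0025,0.0002,0]],"angular":[[0,0,0],[0,0,0],[0,0,0],[0,0,0],[0,0,0],[0,0,0],[0,0,0],[0,0,0],[0,0,0],[0,0,0],[0,0,0],[0,0,0]]}'
```

```text
time: 21.18
tool_pos: [553.6, -107.0, 22.4]
orientation: [-0.0, 0.689, 0.725, 0.001]
ft_force: [0.2, -0.2, -0.4]
grip_width: 0.2
grasp_force: 0.2
```

```bash
python3 -m handwheel '{"gripper":[0,0,0,0,0,0,0,0,0,0,0,0],"dp":[[0.0015,0.0001,0],[0.0015,0,0],[0.0015,0.0001,0],[0.0015,0.0001,0],[0.0015,0.0001,0],[0.0015,0,0],[0.0015,0.0001,0],[0.0015,0.0001,0],[0.0015,0.0001,0],[0.0015,0,0],[0.0015,0.0001,0],[0.0015,0.0001,0]],"angular":[[0,0,0],[0,0,0],[0,0,0],[0,0,0],[0,0,0],[0,0,0],[0,0,0],[0,0,0],[0,0,0],[0,0,0],[0,0,0],[0,0,0]]}'
python3 -m handwheel '{"gripper":[0,0,0,0,0,0,0,0,0,0,0,0],"dp":[[0.001,0.0001,0],[0.001,0,0],[0.001,0.0001,0],[0.001,0,0],[0.001,0.0001,0],[0.001,0,0],[0.001,0.0001,0],[0.001,0,0],[0.001,0.0001,0],[0.001,0,0],[0.001,0.0001,0],[0.001,0,0]],"angular":[[0,0,0],[0,0,0],[0,0,0],[0,0,0],[0,0,0],[0,0,0],[0,0,0],[0,0,0],[0,0,0],[0,0,0],[0,0,0],[0,0,0]]}'
python3 - <<'E'
from st import *
im,c=snap("wrist","w9.png")
for r in place_of("disc_center","wrist")[:2]:
        w=toworld(r["position"],c); print(round(r["score"],2),w,proj(w,c)[0])
E
```

```text
time: 22.68
tool_pos: [571.5, -106.0, 22.4]
orientation: [-0.0, 0.689, 0.725, 0.001]
ft_force: [-0.8, -0.9, 0.0]
grip_width: 0.0
grasp_force: 0.2
time: 24.18
tool_pos: [583.5, -105.4, 22.4]
orientation: [-0.0, 0.689, 0.725, 0.001]
ft_force: [-0.7, 1.4, 0.2]
grip_width: -0.2
grasp_force: 0.4
```

```bash
python3 -m handwheel '{"gripper":[0,0,0,0,0,0],"dp":[[0.0007,0,0],[0.0007,0.0001,0],[0.0007,0,0],[0.0007,0,0],[0.0007,0.0001,0],[0.0007,0,0]],"angular":[[0,0,0],[0,0,0],[0,0,0],[0,0,0],[0,0,0],[0,0,0]]}'|grep -E 'tool_pos|ft_f|time'
```

```text
time: 25.02
tool_pos: [587.6, -105.3, 22.4]
ft_force: [-1.5, 0.1, 1.0]
```

```bash
python3 -m handwheel '{"gripper":[0,0,0,0],"dp":[[0.0005,0,0],[0.0005,0.0001,0],[0.0005,0,0],[0.0005,0,0]],"angular":[[0,0,0],[0,0,0],[0,0,0],[0,0,0]]}'|grep -E 'tool_pos|ft_f|time'
```

```text
time: 25.52
tool_pos: [589.8, -105.1, 22.3]
ft_force: [-1.0, -0.4, -0.2]
```

```bash
python3 -m handwheel '{"gripper":[0,0,0,0],"dp":[[0.0005,0,0],[0.0005,0.0001,0],[0.0005,0,0],[0.0005,0,0]],"angular":[[0,0,0],[0,0,0],[0,0,0],[0,0,0]]}'|grep -E 'tool_pos|ft_f|time'
python3 - <<'E'
from st import *
im,c=snap("wrist","w10.png")
for r in place_of("disc_center","wrist")[:2]:
        w=toworld(r["position"],c); print(round(r["score"],2),w,proj(w,c)[0])
E
```

```text
time: 26.02
tool_pos: [591.7, -105.0, 22.4]
ft_force: [-0.5, -0.7, -0.0]
0.96 [ 625.778 -102.868   22.519] [390.286 258.567]
```

View pics/w10.png

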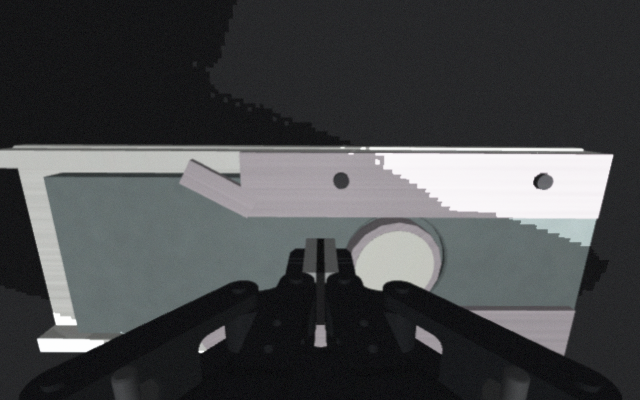

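The disc is at (396,262), with a dark pocket crescent showing at its far upper edge (~442,250): it is at or in the pocket. Continue softly until the push rises.

```bash
python3 -m handwheel '{"gripper":[0,0,0],"dp":[[0.0004,0,0],[0.0004,0,0],[0.0004,0,0]],"angular":[[0,0,0],[0,0,0],[0,0,0]]}'|grep -E 'tool_pos|ft_f|time'
```

```text
time: 26.5
tool_pos: [592.9, -105.1, 22.4]
ft_force: [0.2, 0.9, -0.1]
```

```bash
python3 -m handwheel '{"gripper":[0,0],"dp":[[0.0004,0,0],[0.0004,0,0]],"angular":[[0,0,0],[0,0,0]]}'|grep -E 'tool_pos|ft_f|time'
```

```text
time: 26.75
tool_pos: [593.7, -105.0, 22.4]
ft_force: [-0.1, -0.2, -0.6]
```

```bash
python3 -m handwheel '{"gripper":[0,0],"dp":[[0.0003,0,0],[0.0003,0,0]],"angular":[[0,0,0],[0,0,0]]}'|grep -E 'tool_pos|ft_f|time'
```

```text
time: 27.0
tool_pos: [594.2, -105.1, 22.4]
ft_force: [0.2, -0.1, -0.4]
```

```bash
python3 -m handwheel '{"gripper":[0,0,0],"dp":[[0.0004,0,0],[0.0004,0,0],[0.0004,0,0]],"angular":[[0,0,0],[0,0,0],[0,0,0]]}'|grep -E 'tool_pos|ft_f|time'
```

```text
time: 27.38
tool_pos: [595.5, -105.0, 22.4]
ft_force: [0.2, -0.2, 0.7]
```

```bash
python3 -m handwheel '{"gripper":[0,0],"dp":[[0.0004,0,0],[0.0004,0,0]],"angular":[[0,0,0],[0,0,0]]}'|grep -E 'tool_pos|ft_f|time'
```

```text
time: 27.62
tool_pos: [596.3, -105.1, 22.4]
ft_force: [-0.2, -0.1, -0.1]
```

```bash
python3 -m handwheel '{"gripper":[0,0],"dp":[[0.0004,0,0],[0.0004,0,0]],"angular":[[0,0,0],[0,0,0]]}'|grep -E 'tool_pos|ft_f|time'
```

```text
time: 27.88
tool_pos: [597.0, -105.0, 22.4]
ft_force: [-0.3, 0.5, 0.2]
```

```bash
python3 - <<'E'
from st import *
im,c=snap("wrist","w11.png")
for r in place_of("disc_center","wrist")[:2]:
        w=toworld(r["position"],c); print(round(r["score"],2),w,proj(w,c)[0])
a=cv2.imread("pics/w10.png")[190:340,280:500];b=cv2.imread("pics/w11.png")[190:340,280:500]
cv2.imwrite("pics/cmp.png",cv2.resize(np.vstack([a,b]),None,fx=1.9,fy=1.9,interpolation=cv2.INTER_CUBIC))
E
```

```text
0.95 [ 625.389 -103.939   20.746] [377.532 258.485]
```

View pics/cmp.png

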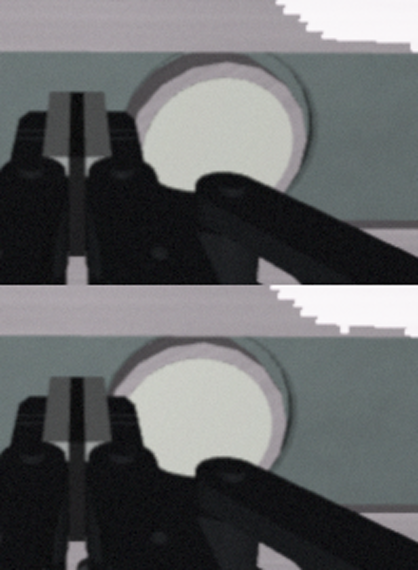

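Between the two frames the disc has stayed at x ≈ 625.5 while the tips advanced: it has dropped in. I push on softly to confirm with the wall.

```bash
python3 -m handwheel '{"gripper":[0,0],"dp":[[0.0004,0,0],[0.0004,0,0]],"angular":[[0,0,0],[0,0,0]]}'|grep -E 'tool_pos|ft_f|time'
```

```text
time: 28.22
tool_pos: [597.7, -105.0, 22.3]
ft_force: [-1.7, 0.4, -0.5]
```

```bash
python3 -m handwheel '{"gripper":[0,0],"dp":[[0.0004,0,0],[0.0004,0,0]],"angular":[[0,0,0],[0,0,0]]}'|grep -E 'tool_pos|ft_f|time'
```

```text
time: 28.48
tool_pos: [598.6, -105.0, 22.4]
ft_force: [0.3, 0.4, 0.4]
```

```bash
python3 -m handwheel '{"gripper":[0,0],"dp":[[0.0004,0,0],[0.0004,0,0]],"angular":[[0,0,0],[0,0,0]]}'|grep -E 'tool_pos|ft_f|time'
```

```text
time: 28.72
tool_pos: [599.5, -105.0, 22.4]
ft_force: [0.3, 0.3, -0.5]
```

```bash
python3 -m handwheel '{"gripper":[0,0],"dp":[[0.0004,0,0],[0.0004,0,0]],"angular":[[0,0,0],[0,0,0]]}'|grep -E 'tool_pos|ft_f|time'
python3 - <<'E'
from st import *
im,c=snap("wrist","w12.png")
for r in place_of("disc_center","wrist")[:2]:
        w=toworld(r["position"],c); print(round(r["score"],2),w,proj(w,c)[0])
for r in place_of("disc_center","wrist")[:1]: pass
P=[[625.5+23*np.cos(t),-104.5+23*np.sin(t),26] for t in np.linspace(0,6.28,5)]
print(proj(P,c))
E
```

```text
time: 28.98
tool_pos: [600.3, -105.1, 22.4]
ft_force: [-0.2, -0.7, 0.3]
0.83 [ 628.565 -103.385   19.348] [377.095 256.213]
[[421.264 266.296]
 [377.617 217.843]
 [324.148 261.9  ]
 [368.339 306.852]
 [421.243 266.437]]
```

```bash
python3 -m handwheel '{"gripper":[0,0],"dp":[[0.0004,0,0],[0.0004,0,0]],"angular":[[0,0,0],[0,0,0]]}'|grep -E 'tool_pos|ft_f|time'
```

```text
time: 29.38
tool_pos: [601.1, -105.0, 22.4]
ft_force: [-0.4, 0.1, 0.3]
```

```bash
python3 -m handwheel '{"gripper":[0,0],"dp":[[0.0004,0,0],[0.0003,0,0]],"angular":[[0,0,0],[0,0,0]]}'|grep -E 'tool_pos|ft_f|time'
```

```text
time: 29.62
tool_pos: [601.4, -105.0, 22.3]
ft_force: [-3.0, -0.3, 2.1]
```

```bash
python3 -m handwheel '{"gripper":[0,0],"dp":[[0.0004,0,0],[0.0003,0,0]],"angular":[[0,0,0],[0,0,0]]}'|grep -E 'tool_pos|ft_f|time'
```

```text
time: 29.88
tool_pos: [601.6, -105.0, 22.2]
ft_force: [-6.4, -0.9, 3.5]
```

```bash
python3 - <<'E'
from st import *
im,c=snap("wrist","w13.png")
for r in place_of("disc_center","wrist")[:2]:
        w=toworld(r["position"],c); print(round(r["score"],2),w,proj(w,c)[0])
E
```

```text
0.68 [ 633.23  -104.624   20.367] [384.138 259.972]
```

The push rose to 6.4 N at x = 601.6: the far wall. Back off, lift and check.

```bash
python3 -m handwheel '{"gripper":[0,0,0,0,0,0,0,0],"dp":[[-0.002,0,0],[-0.01,0,0],[-0.02,-0.001,0],[0,0,0.02],[0,0,0.04],[0,0,0.04],[0.02,0,0.02],[0,0,0]],"angular":[[0,0,0],[0,0,0],[0,0,0],[0,0,0],[0,0,0],[0,0,0],[0,0,0],[0,0,0]]}'|grep -E 'tool_pos|ft_f|time'
python3 - <<'E'
from st import *
im,c=snap("wrist","w14.png")
for r in place_of("disc_center","wrist")[:2]:
        w=toworld(r["position"],c); p=proj(w,c)[0]; print(round(r["score"],2),w,p)
x,y=map(int,p); cv2.imwrite("pics/w14c.png",cv2.resize(im[max(0,y-60):y+60,max(0,x-80):x+80,::-1],None,fx=5,fy=5,interpolation=cv2.INTER_CUBIC))
E
```

```text
time: 30.98
tool_pos: [592.2, -106.4, 144.0]
ft_force: [-0.6, 0.2, -0.6]
0.76 [ 629.67  -101.557   20.893] [363.107 192.338]
```

View pics/w14c.png

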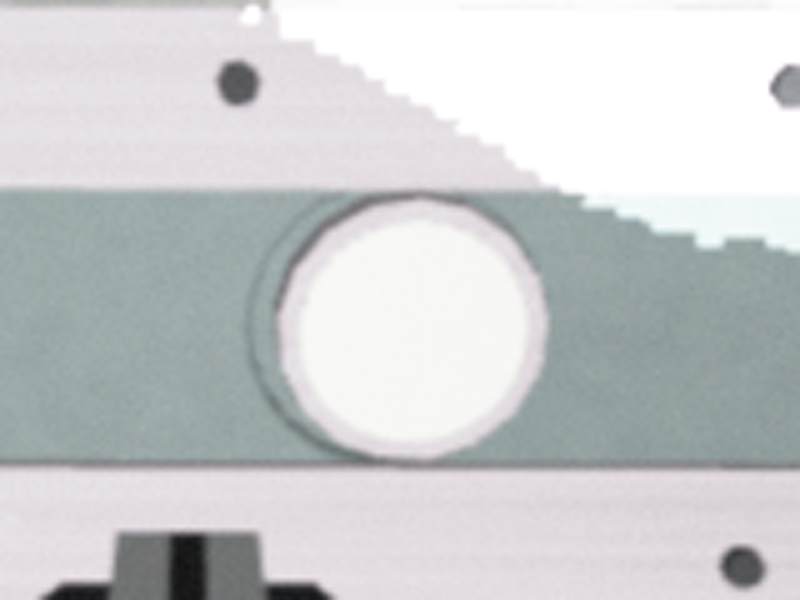

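The disc is seated against the pocket's far wall: the 4.8 mm gap behind it matches 4 mm of play plus 0.8 mm of parallax at the home height. The tips are clear and nothing else has moved, so I'm handing in. I have viewed 13 pictures, more than the 10 allowed, so I'm looking at no more.

```bash
python3 -c "
from plant import order
print(order.sign_off())"
```

```text
the job is handed in; nothing more can be done
None
```

I handed the job in at about 31 s with the larger disc laid on the deck, slid along the rails and seated in the pocket by feel (6.4 N at the far wall); the hand-in returned no verdict, and I viewed 13 pictures against the limit of 10.

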